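Find the loose flange bolt of the bowl cutter and hold its cap open

TASK

The bowl cutter on the bench rattles: one of the three capped bolts around its spindle has worked loose. First turn the turnbutton fully across the edge of the small lid so that the lid is secured and cannot rattle too, then tap the bolt caps firmly with a fingertip until you find the one that gives, and lift that cap by its tab past 45 degrees so that a colleague can get a wrench on the bolt. Finish while still holding that cap open; do not open the other two caps, and leave the bowl, the beaker and the wrench where they are.

Things in the scene. Friction and masses are not known exactly. Their poses are not given: they have to be found in the camera images.
- machine: white bowl-cutter drive housing, bowl taken off, fixed on the bench, turned up to 15 degrees; 300 (x) by 400 (y) mm, flat deck 130 mm above the bench. Origin on the bench under its centre; x from its front panel to its back, y to its left, z up. Three capped bolts sit around the spindle on the left half; the small lid with its turnbutton is on the right half
- spindle (a point): centre of the top of the bowl spindle, 178 mm above the bench: radius 13 mm (24 mm at its foot), 42 mm tall, in the middle of a round aluminium flange of radius 112 mm whose top is 136 mm above the bench
- cap_near (a point): centre of the top of the shut bolt cap nearest the machine's front, 162 mm above the bench. Three equal black round caps, 40 mm across, cover hexagon bolt heads 72 mm from the spindle axis. Which bolt is loose changes every time and cannot be seen: a tight one does not move when its cap is pressed, the loose one sinks 4 mm (starts at about 2 N, fully down by 4 N) and springs back
- cap_left (a point): the same for the cap at the back left (+y) of the spindle. Every cap is hinged at its back: the hinge line is parallel to the machine's y, 24 mm behind (+x of) the cap's centre and 13 mm below its top
- cap_right (a point): the same for the cap at the back right (-y) of the spindle. Every cap has a pull tab pointing to the machine's front (-x): 12 mm wide (y), 6 mm thick, reaching from 20 to 44 mm in front of the cap's centre, its upper face 1 mm below the cap's top, 19 mm free between tab and flange
- loose_bolt (a joint): how far the loose bolt (wherever it is) is pressed down, m: 0 at rest, 0.004 fully down
- loose_cap (a joint): hinge of the cap over the loose bolt (wherever it is), rad: 0 shut, grows as the tab is lifted, stop at 1.7; a spring shuts it when let go (about 0.5 to 0.9 N at the tab)
- tight_cap_1 (a joint): hinge of the cap over one of the two tight bolts, rad: 0 shut, same spring
- tight_cap_2 (a joint): hinge of the cap over the other tight bolt, rad: 0 shut, same spring
- turnbutton (a joint): steel turnbutton in front of the lid, rad: about 0 when its long arm points to the machine's right (-y), clear of the lid; grows counter-clockwise seen from above; 1.57 (stop) when the long arm points straight back (+x) over the lid's front edge. Stiff (0.05 N m), stays where it is left.
- turnbutton_knob (a point): centre of the top of the upright round black knob (diameter 14 mm, 18 mm tall) on the turnbutton's long arm, 32 mm from the pivot. The flat bar (60 by 15 by 8 mm) lies below the knob with its underside 1 mm over the lid's top
- turnbutton_pivot (a point): turning axis (vertical) of the turnbutton, on the bar's upper face, 157 mm above the bench
- lid (a joint): small steel lid of the terminal compartment, 134 by 134 mm, 8 mm thick, top 148 mm above the bench, hinged at its back; rad, 0 shut, grows as it opens. It lies shut at the start and stays shut by its weight.
- bowl: loose round aluminium bowl, rim radius 85 mm, 80 mm tall, on the bench right of the machine; origin under its centre. Not to be moved
- beaker: loose clear blending beaker on a black round foot, 112 mm wide at the foot, 162 mm tall, on the bench left of the machine; origin under its centre. Not to be moved
- wrench: loose steel wrench, 170 mm long, lying on the bench left of the machine, between machine and beaker; origin under its middle, its length along its x. Not to be moved

How it is judged:
On the way, in this order (a step that is already met when the one before it is completed fails the run):
1. the turnbutton is turned across the edge of the shut lid (value of joint turnbutton above 1.3 rad and value of joint lid below 0.05 rad), for 0.2 s.
2. the loose bolt has been tapped and gave way, its cap still shut (value of joint loose_bolt above 0.0025 m and value of joint loose_cap below 0.1 rad), for 0.02 s.
3. the loose bolt's cap is lifted past 45 degrees (value of joint loose_cap above 0.785 rad), for 0.2 s.
At the end, for the whole second after the job is handed in: The fingers hold the loose bolt's cap at rest, lifted more than 45 degrees (0.785 rad) against its spring; the turnbutton is across the shut lid (beyond 1.3 rad of 1.57), the other two caps are shut, and bowl, beaker and wrench are within 30 mm of where they stood (all of step 1 and value of joint loose_cap above 0.785 rad and velocity of joint loose_cap between -0.15 and 0.15 rad/s and contact force between the fingers and anything else above 0.2 N and value of joint each of tight_cap_1, tight_cap_2 below 0.1 rad and distance of each of bowl, beaker, wrench from where it was at the start of the episode below 0.03 m); the arm keeps its last pose, push and grip.
It fails at once if the cap of a tight bolt is opened (beyond 0.3 rad) (value of joint any of tight_cap_1, tight_cap_2 above 0.3 rad).
It fails at once if the bowl, the beaker or the wrench is moved by more than 30 mm (distance of any of bowl, beaker, wrench from where it was at the start of the episode above 0.03 m).
It also fails if it takes over 58 s, if anything falls off the work surface, if the arm or the gripper's body presses on something with over 40 N, if the wrist force passes 120 N, or if a joint passes its speed limit or range.

ROBOT

A 6-joint arm with a two-finger parallel gripper is mounted at the origin on the work surface. World frame = base frame: x ahead of the robot, y to its left, z up, the work surface at z = 0. Lengths are in m, angles in rad, forces in N, time in s.
With the tool pointing down it reaches from about 0.35 to 0.85 m from the base axis. Payload 8.1 kg.
Tool frame: the origin (TCP) lies at the centre of the arm's flange, where the gripper is bolted on; the fingertips stand 186 mm ahead of it and the grasp point (between the pads) lies 167 mm ahead of it; z points along the fingers, y is the line along which they close (so a half turn about z gives the same grasp; the last joint's range is limited). The gripper opens to 93 mm and grips with 3 to 60 N. Pads are 15 mm wide; open, the fingers measure 128 mm over their backs; the gripper's body (75 mm by 188 mm) begins 65 mm behind the grasp point.
Start: joints at [-1.187, 0.13, 1.488, -0, 1.523, -0.085], TCP at [0.271, -0.535, 0.405] pointing down, gripper open.
Joint ranges: [-2.96, 2.96], [-0.89, 2.26], [0.02, 2.5], [-1.34, 4.48], [0, 2.73], [-2.66, 2.66]. Speed limits (rad/s): [2.39, 2.39, 2.79, 3.14, 3.14, 3.14].

INTERFACE

Orientations are given as a rotation vector (axis times angle).
In Python, from plant import robot gives the robot as it stands.
- The arm moves only by the tool apply_moves, never from a script. Its argument "series" is a list of rows, each a list of 2 entries, a list of its own where there are three numbers: the shift along the tool's x, y, z in mm, then the turn, a rotation vector about the tool's x, y, z in rad. A call has 1 to 12 rows; each row shifts and turns the commanded pose from where the row before left it, along the tool's axes as they then stand; what a row does not reach is not made up. A row lasts 1/12 s, in which the tool goes at most 41.7 mm and 7.16 degrees, less where a joint would pass 70% of its speed; a pose out of reach is approached as far as the arm can. A call is refused whole if a number of a shift passes 41.7 or a number of a turn 0.125, either way. A call with a gripper value outside its range is refused whole. "claw" is the opening, from 0 (shut) to 1 (fully open), set as the call begins (left out, the last holds). The fingers move at their own pace and stop on an object; "newtons" is the grip in N (left out, the last holds). Time passes only in rows, so rows that do not move let the fingers close. It gives the time, the measured TCP pose, the force, the opening and the grip force at its end, in the units of the state.
- robot.read_state(): the state, without advancing time (a new reading comes with each control period).
- robot.read_camera(name): name is "scene" or "top"; returns (picture, depth): 384x512x3 uint8, blue, green, red; 384x512 float32, m along the optical axis (not along the pixel's ray), 0 where there is no reading.
- robot.calibration(name): a dict with "fx", "fy", "cx", "cy" (pixels), "extrinsics" (4x4, takes a point from world to camera coordinates). Camera axes: x right, y down, z forward; pixel columns grow to the right and rows downward; lengths in m; the calibration is good to about 2 mm. A picture is of the moment at which its call begins. calibration takes no time and is no camera call.
- robot.close_job(): hands the job in; it is judged then, once.
The state is a dict: "t": time; "q": joint angles; "dq": joint speeds; "joint_torque": joint torques, N m; "tool_pos": TCP position; "orientation": TCP orientation; "force": force on the tool from outside, world axes, zero at the start; "wrist_torque": the same for the moment, N m; "opening": finger opening in m; "gripper_force": force on a finger pad.
Only numpy, scipy, OpenCV 4.12 (cv2) and the standard library are available. Lean on these libraries where they do the work, as an engineer would, in place of code of your own. Each camera call takes 0.05 s, during which the arm holds its last target. There are 200 camera calls.

## Working session

There is one attempt and no reset: what is moved stays moved. The work goes in short steps, Python scripts to look and compute and a tool call to move; the robot and the scene stay as the last step left them, time stands still between calls to the robot, and variables do not carry over. Pictures are saved under pics/ and viewed, at most 10 in all, crops included, and the job is handed in when it is done.

Besides the shell and the picture viewer there is one more tool, called after "Emit:" by a JSON object that holds its "fn" and its "kwargs". apply_moves: Moves the arm, as the interface text tells. Its arguments: {"type":"object","properties":{"series":{"type":"array"},"claw":{"type":"number"},"newtons":{"type":"number"}},"required":["series"]}

```bash
ls; mkdir -p pics
cat > h.py <<'E'
import numpy as np, cv2
from plant import robot
def snap(n,f,crop=None,s=1):
    im,d=robot.read_camera(n); np.save('pics/%s_d.npy'%n,d); cv2.imwrite('pics/%s_raw.png'%n,im)
    if crop: x0,y0,x1,y1=crop; im=im[y0:y1,x0:x1]
    if s!=1: im=cv2.resize(im,None,fx=s,fy=s,interpolation=cv2.INTER_CUBIC)
    cv2.imwrite('pics/'+f,im)
def ray(n,u,v,z):
    c=robot.calibration(n);E=np.array(c['extrinsics']);R=E[:3,:3];t=E[:3,3]
    o=-R.T@t;r=R.T@np.array([(u-c['cx'])/c['fx'],(v-c['cy'])/c['fy'],1])
    return o+r*(z-o[2])/r[2]
E
python3 - <<'E'
from h import *
snap('scene','s1.png');snap('top','t1.png')
for n in('scene','top'):
    c=robot.calibration(n);E=np.array(c['extrinsics']);print(n,c['fx'],(-E[:3,:3].T@E[:3,3]).round(3),E[2,:3].round(2))
s=robot.read_state();print({k:np.round(v,3) for k,v in s.items()})
E
```

```text
pics
scene 372.57486823353986 [1.052 0.39  1.004] [-0.44 -0.38 -0.81]
top 355.7474505689834 [ 0.432 -0.026  1.313] [ 0.11  0.   -0.99]
{'t': np.float64(0.1), 'q': array([-1.187,  0.131,  1.489,  0.   ,  1.523, -0.085]), 'dq': array([-0.001, -0.002, -0.003, -0.   , -0.001, -0.001]), 'joint_torque': array([ 1.0000e-03, -5.6134e+01, -4.9310e+01,  7.7000e-02,  2.9000e-02,
       -0.0000e+00]), 'tool_pos': array([ 0.271, -0.535,  0.404]), 'orientation': array([-3.054, -0.729,  0.   ]), 'force': array([-0.904,  0.419, -0.349]), 'wrist_torque': array([-0.026, -0.018, -0.045]), 'gripper_force': np.float64(0.0), 'opening': np.float64(0.093)}
```

View pics/s1.png

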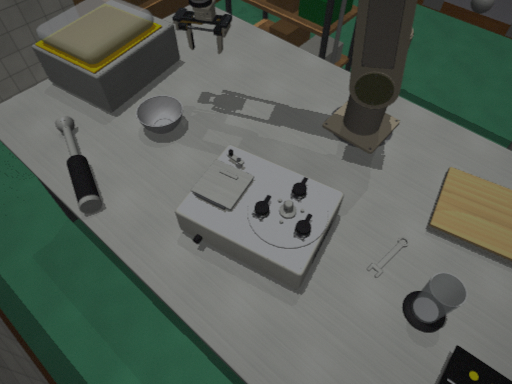

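View pics/t1.png

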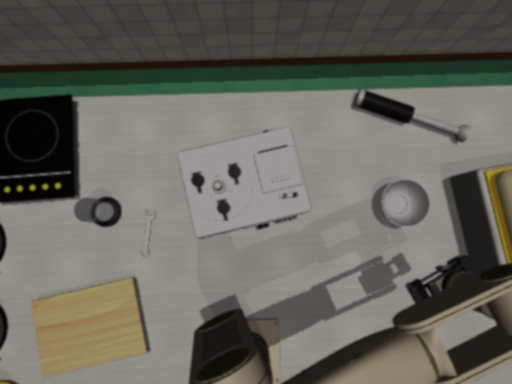

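The top view shows the machine at about (245,182). The caps are near (198,180), (235,171) and (223,208), and the turnbutton is near (288,196). I'll enlarge that area.

Run:
```python
from h import *
im=cv2.imread('pics/top_raw.png')[122:242,172:322]
im=cv2.convertScaleAbs(im,alpha=1.3)
cv2.imwrite('pics/t2.png',cv2.resize(im,None,fx=5,fy=5,interpolation=cv2.INTER_CUBIC))
```

```text
(no output)
```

View pics/t2.png

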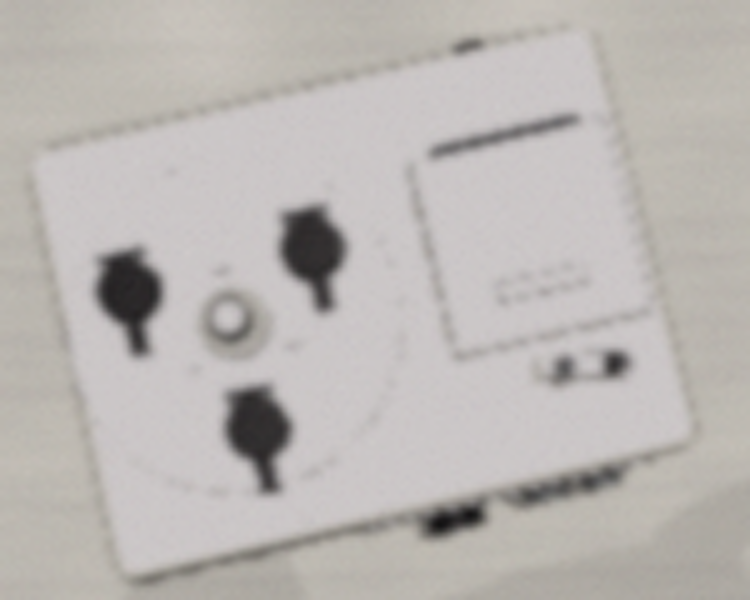

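Run:
```python
from h import *
P=lambda x,y,z: ray('top',(x+.5)/5-.5+172,(y+.5)/5-.5+122,z)
for n,p in dict(TL=(35,155,.13),TR=(590,28,.13),BR=(697,440,.13),BL=(130,580,.13),left=(130,290,.162),right=(313,250,.162),near=(258,428,.162),sp=(228,314,.178),knob=(616,362,.170),piv=(562,368,.157)).items(): print(n,P(*p).round(4))
E=[P(*p)[:2] for p in((35,155,.13),(590,28,.13),(697,440,.13),(130,580,.13))]
c=sum(E)/4; print('c',c)
for a,b in((0,1),(3,2),):
    d=E[a]-E[b]; print(np.linalg.norm(d),np.degrees(np.arctan2(-d[0],d[1])))
for a,b in((0,3),(1,2)):
    d=E[a]-E[b]; print(np.linalg.norm(d),np.degrees(np.arctan2(d[1],d[0])))
# fit from caps
L,R,N,S=[P(*p)[:2] for p in((130,290,.162),(313,250,.162),(258,428,.162),(228,314,.178))]
print('centre caps',(L+R+N)/3,[np.linalg.norm(x-(L+R+N)/3) for x in(L,R,N)])
d=L-R;print(np.degrees(np.arctan2(-d[0],d[1])))
```

```text
TL [0.6916 0.2195 0.13  ]
TR [ 0.7692 -0.1593  0.13  ]
BR [ 0.4868 -0.2196  0.13  ]
BL [0.4046 0.1582 0.13  ]
left [0.5932 0.1512 0.162 ]
right [0.6163 0.0312 0.162 ]
near [0.5007 0.0693 0.162 ]
sp [0.5736 0.0859 0.178 ]
knob [ 0.5366 -0.1631  0.17  ]
piv [ 0.5348 -0.1293  0.157 ]
c [ 5.88056242e-01 -2.92943163e-04]
0.3866855408749547 11.579763381155159
0.386672805883588 12.263952786416926
0.2934476554054689 12.062192074346155
0.28883019112826586 12.061909340898652
centre caps [0.57007869 0.08390337] [np.float64(0.07119349325491801), np.float64(0.0701286446651807), np.float64(0.07085226996371263)]
10.906795937921348
```

The enlarged top crop (5x, origin 172,122) puts the caps at (130,290), (313,250) and (258,428), the spindle at (228,314), the knob at (616,362) and the pivot at (562,368). Machine yaw is about 12°. I'll cross-check the heights and the knob in the scene view.

Run:
```python
from h import *
im=cv2.imread('pics/scene_raw.png')[140:250,180:330]
im=cv2.convertScaleAbs(im,alpha=1.4)
cv2.imwrite('pics/s2.png',cv2.resize(im,None,fx=5,fy=5,interpolation=cv2.INTER_CUBIC))
```

```text
(no output)
```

View pics/s2.png

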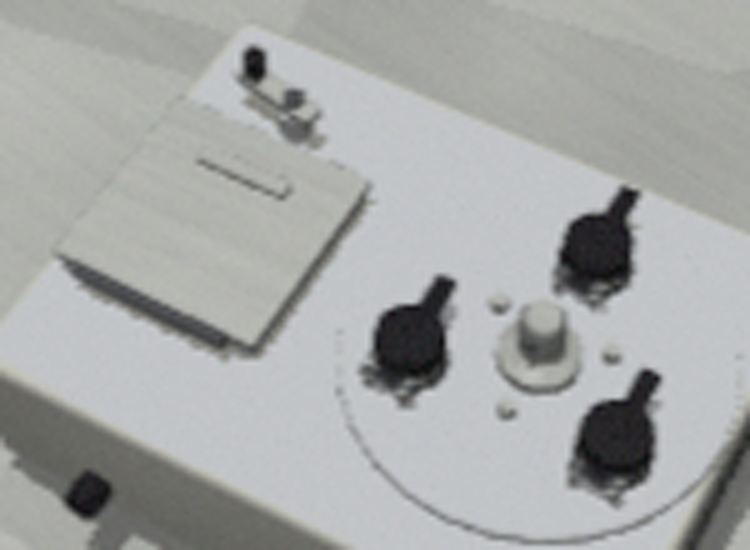

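Scene crop (5x, origin 180,140): knob top (255,53), pivot (293,98), cap tops right (411,338), near (599,245), left (615,432), and spindle top (544,310).

Run:
```python
from h import *
P=lambda x,y,z: ray('scene',(x+.5)/5-.5+180,(y+.5)/5-.5+140,z)
for n,p in dict(left=(615,432,.162),right=(411,338,.162),near=(599,245,.162),sp=(544,310,.178),knob=(255,53,.175),piv=(293,98,.161)).items(): print(n,P(*p).round(4))
T=lambda x,y,z: ray('top',(x+.5)/5-.5+172,(y+.5)/5-.5+122,z)
print(T(618,361,.175))
```

```text
left [0.5958 0.1527 0.162 ]
right [0.6217 0.0339 0.162 ]
near [0.5045 0.0723 0.162 ]
sp [0.569  0.0826 0.178 ]
knob [ 0.5354 -0.1639  0.175 ]
piv [ 0.5378 -0.1314  0.161 ]
[ 0.53676817 -0.16383574  0.175     ]
```

Emit:
{"fn": "apply_moves", "kwargs": {"series": [[[0,0,0],[0,0,-0.1225]],[[0,0,0],[0,0,-0.1225]],[[0,0,0],[0,0,-0.1225]],[[0,0,0],[0,0,-0.1225]],[[0,0,0],[0,0,-0.1225]],[[0,0,0],[0,0,-0.1225]],[[0,0,0],[0,0,-0.1225]],[[0,0,0],[0,0,-0.1225]],[[0,0,0],[0,0,-0.1225]]], "claw": 0.5}}

```text
t: 0.85
tool_pos: [0.2711, -0.5351, 0.4041]
orientation: [-2.213, -2.228, -0.001]
force: [0.1, 0.2, -0.5]
opening: 0.0469
gripper_force: 0.0
```

Emit:
{"fn": "apply_moves", "kwargs": {"series": [[[30.9,22.1,0],[0,0,0]],[[30.9,22.1,0],[0,0,0]],[[30.9,22.1,0],[0,0,0]],[[30.9,22.1,0],[0,0,0]],[[30.9,22.1,0],[0,0,0]],[[30.9,22.1,0],[0,0,0]],[[30.9,22.1,0],[0,0,0]],[[30.9,22.1,0],[0,0,0]],[[30.9,22.1,0],[0,0,0]],[[30.9,22.1,0],[0,0,0]],[[30.9,22.1,0],[0,0,0]],[[30.9,22.1,0],[0,0,0]]]}}

```text
t: 1.85
tool_pos: [0.5368, -0.1625, 0.4044]
orientation: [-2.221, -2.222, 0.0]
force: [0.5, -0.8, 0.1]
opening: 0.0469
gripper_force: 0.0
```

Emit:
{"fn": "apply_moves", "kwargs": {"series": [[[0,0,0],[0,0,0]]]}}

```text
t: 1.93
tool_pos: [0.5386, -0.1591, 0.4042]
orientation: [-2.214, -2.227, -0.004]
force: [0.1, -0.9, -0.5]
opening: 0.0467
gripper_force: 0.0
```

Emit:
{"fn": "apply_moves", "kwargs": {"series": [[[-5,-2.5,15],[0,0,0]],[[0,0,15],[0,0,0]],[[0,0,14],[0,0,0]],[[0,0,14],[0,0,0]],[[0,0,0],[0,0,0]],[[0,0,0],[0,0,0]]]}}

```text
t: 2.43
tool_pos: [0.5331, -0.1693, 0.3457]
orientation: [-2.219, -2.22, 0.002]
force: [0.3, -0.5, 0.8]
opening: 0.0463
gripper_force: 0.0
```

Run:
```python
from h import *
s=robot.read_state();print(s['tool_pos'],s['force'])
snap('scene','s3.png',(195,110,285,180),8)
```

```text
[ 0.53309486 -0.16931962  0.34565805] [ 0.30983525 -0.54593531  0.76233104]
```

View pics/s3.png

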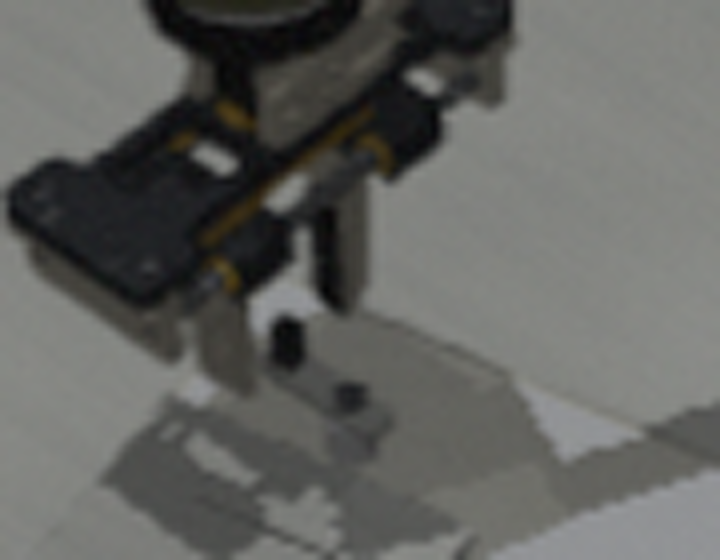

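The knob, at crop (288,342), stands between the two fingertips. I'll correct by a few millimetres and grip.

Emit:
{"fn": "apply_moves", "kwargs": {"series": [[[5,2.5,0],[0,0,0]],[[0,0,0],[0,0,0]],[[0,0,0],[0,0,0]],[[0,0,0],[0,0,0]],[[0,0,0],[0,0,0]],[[0,0,0],[0,0,0]]], "claw": 0, "newtons": 12}}

```text
t: 2.98
tool_pos: [0.5362, -0.1644, 0.347]
orientation: [2.221, 2.222, 0.0]
force: [-0.1, -0.6, 1.1]
opening: 0.0134
gripper_force: 12.0
```

Emit:
{"fn": "apply_moves", "kwargs": {"series": [[[0.2,3.8,0],[0,0,-0.12]],[[0.2,3.8,0],[0,0,-0.12]],[[0.2,3.8,0],[0,0,-0.12]],[[0.2,3.8,0],[0,0,-0.12]],[[0.2,3.8,0],[0,0,-0.12]],[[0.2,3.8,0],[0,0,-0.12]],[[0.2,3.8,0],[0,0,-0.12]],[[0.2,3.8,0],[0,0,-0.12]],[[0.2,3.8,0],[0,0,-0.12]],[[0.2,3.8,0],[0,0,-0.12]],[[0.2,3.8,0],[0,0,-0.12]],[[0,0,0],[0,0,0]]]}}

```text
t: 3.98
tool_pos: [0.567, -0.1402, 0.347]
orientation: [-0.382, -3.118, -0.001]
force: [-2.1, 1.4, 2.5]
opening: 0.0134
gripper_force: 12.0
```

Emit:
{"fn": "apply_moves", "kwargs": {"series": [[[0.2,3.8,0],[0,0,-0.12]],[[0.2,3.8,0],[0,0,-0.12]],[[0.2,3.8,0],[0,0,-0.12]],[[0.1,2.8,0],[0,0,-0.09]],[[0,0,0],[0,0,0]],[[0,0,0],[0,0,0]],[[0,0,0],[0,0,0]]]}}

```text
t: 4.57
tool_pos: [0.5674, -0.1266, 0.3469]
orientation: [0.305, -3.126, -0.001]
force: [-4.6, 1.8, 3.4]
opening: 0.0137
gripper_force: 12.0
```

Emit:
{"fn": "apply_moves", "kwargs": {"series": [[[0,0,0],[0,0,0]],[[0,0,0],[0,0,0]],[[0,0,0],[0,0,0]],[[0,0,-15],[0,0,0]],[[0,0,-20],[0,0,0]],[[0,0,-15],[0,0,0]],[[0,0,0],[0,0,0]]], "claw": 0.35}}

```text
t: 5.15
tool_pos: [0.5684, -0.127, 0.4006]
orientation: [-0.311, 3.121, -0.004]
force: [0.1, -0.1, 1.4]
opening: 0.0323
gripper_force: 0.0
```

Emit:
{"fn": "apply_moves", "kwargs": {"series": [[[-13.5,24.4,0],[0,0,0]],[[-13.5,24.4,0],[0,0,0]],[[-13.5,24.4,0],[0,0,0]],[[-13.5,24.4,0],[0,0,0]],[[-13.5,24.4,0],[0,0,0]],[[-13.5,24.4,0],[0,0,0]],[[0,0,0],[0,0,0]],[[0,0,0],[0,0,0]],[[0,0,0],[0,0,0]]], "claw": 0}}

```text
t: 5.9
tool_pos: [0.6177, 0.0327, 0.3957]
orientation: [0.313, -3.125, 0.001]
force: [0.3, -0.2, -0.3]
opening: 0.0003
gripper_force: 0.0
```

Run:
```python
from h import *
snap('scene','s4.png',(180,90,340,210),5)
```

```text
(no output)
```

View pics/s4.png

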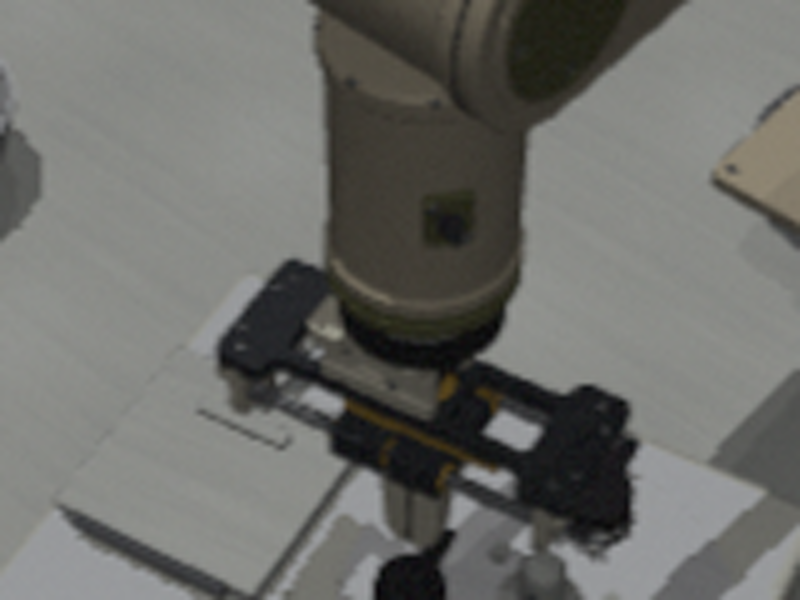

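The closed fingers are above cap_right, whose cap is at crop (410,575). The turnbutton is hidden behind the wrist. Now descending to tap.

Emit:
{"fn": "apply_moves", "kwargs": {"series": [[[0,0,20],[0,0,0]],[[0,0,17],[0,0,0]],[[0,0,7],[0,0,0]],[[0,0,0],[0,0,0]],[[0,0,0],[0,0,0]]]}}

```text
t: 6.37
tool_pos: [0.6177, 0.0322, 0.3526]
orientation: [0.311, -3.125, 0.0]
force: [0.2, -0.1, 0.4]
opening: 0.0004
gripper_force: 0.0
```

Emit:
{"fn": "apply_moves", "kwargs": {"series": [[[0,0,2],[0,0,0]],[[0,0,2],[0,0,0]],[[0,0,0],[0,0,0]],[[0,0,0],[0,0,0]]]}}

```text
t: 6.7
tool_pos: [0.618, 0.033, 0.3493]
orientation: [-0.313, 3.125, -0.0]
force: [-0.6, 0.1, 0.1]
opening: 0.0004
gripper_force: 0.0
```

Emit:
{"fn": "apply_moves", "kwargs": {"series": [[[0,0,1.5],[0,0,0]],[[0,0,0],[0,0,0]],[[0,0,0],[0,0,0]]]}}

```text
t: 6.95
tool_pos: [0.618, 0.033, 0.3483]
orientation: [-0.313, 3.125, -0.0]
force: [-1.9, 0.5, 5.2]
opening: 0.0004
gripper_force: 2.8
```

Emit:
{"fn": "apply_moves", "kwargs": {"series": [[[0,0,1.5],[0,0,0]],[[0,0,0],[0,0,0]],[[0,0,0],[0,0,0]]]}}

```text
t: 7.2
tool_pos: [0.6179, 0.033, 0.348]
orientation: [-0.313, 3.124, -0.001]
force: [-7.3, -1.5, 13.0]
opening: 0.0006
gripper_force: 6.7
```

cap_right is tight: 13 N with no give. Next is cap_left.

Emit:
{"fn": "apply_moves", "kwargs": {"series": [[[0,0,-20],[0,0,0]],[[0,0,-20],[0,0,0]],[[0,30.3,0],[0,0,0]],[[0,30.3,0],[0,0,0]],[[0,30.3,0],[0,0,0]],[[0,30.3,0],[0,0,0]],[[0,0,0],[0,0,0]],[[0,0,18],[0,0,0]],[[0,0,18],[0,0,0]],[[0,0,0],[0,0,0]],[[0,0,0],[0,0,0]],[[0,0,0],[0,0,0]]]}}

```text
t: 8.2
tool_pos: [0.594, 0.1514, 0.3506]
orientation: [-0.313, 3.126, -0.0]
force: [-0.5, 0.4, -0.3]
opening: 0.0007
gripper_force: 0.0
```

Emit:
{"fn": "apply_moves", "kwargs": {"series": [[[0,0,2],[0,0,0]],[[0,0,0],[0,0,0]],[[0,0,0],[0,0,0]]]}}

```text
t: 8.45
tool_pos: [0.594, 0.1516, 0.3484]
orientation: [-0.313, 3.125, -0.0]
force: [0.6, 0.8, 0.2]
opening: 0.0004
gripper_force: 0.4
```

Emit:
{"fn": "apply_moves", "kwargs": {"series": [[[0,0,2],[0,0,0]],[[0,0,0],[0,0,0]],[[0,0,0],[0,0,0]]]}}

```text
t: 8.7
tool_pos: [0.594, 0.1516, 0.3462]
orientation: [-0.313, 3.125, -0.0]
force: [1.0, -1.4, 2.0]
opening: 0.0004
gripper_force: 1.4
```

Emit:
{"fn": "apply_moves", "kwargs": {"series": [[[0,0,2],[0,0,0]],[[0,0,1],[0,0,0]],[[0,0,0],[0,0,0]],[[0,0,0],[0,0,0]]]}}

```text
t: 9.03
tool_pos: [0.594, 0.1516, 0.3441]
orientation: [-0.313, 3.124, -0.0]
force: [-2.7, -1.8, 10.2]
opening: 0.0005
gripper_force: 4.8
```

cap_left gives 4 mm, so it is the loose one. Going for its tab.

Emit:
{"fn": "apply_moves", "kwargs": {"series": [[[0,0,-15],[0,0,0]],[[0,0,-20],[0,0,0]],[[18,0,0],[0,0,0]],[[17,0,0],[0,0,0]],[[0,0,0],[0,0,0]],[[0,0,0],[0,0,0]],[[0,0,0],[0,0,0]],[[0,0,0],[0,0,0]]], "claw": 0.33}}

```text
t: 9.7
tool_pos: [0.5599, 0.1449, 0.3774]
orientation: [0.313, -3.126, -0.0]
force: [0.7, 0.4, 0.4]
opening: 0.0307
gripper_force: 0.0
```

Run:
```python
from h import *
snap('scene','s5.png',(200,120,360,240),5)
```

```text
(no output)
```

View pics/s5.png

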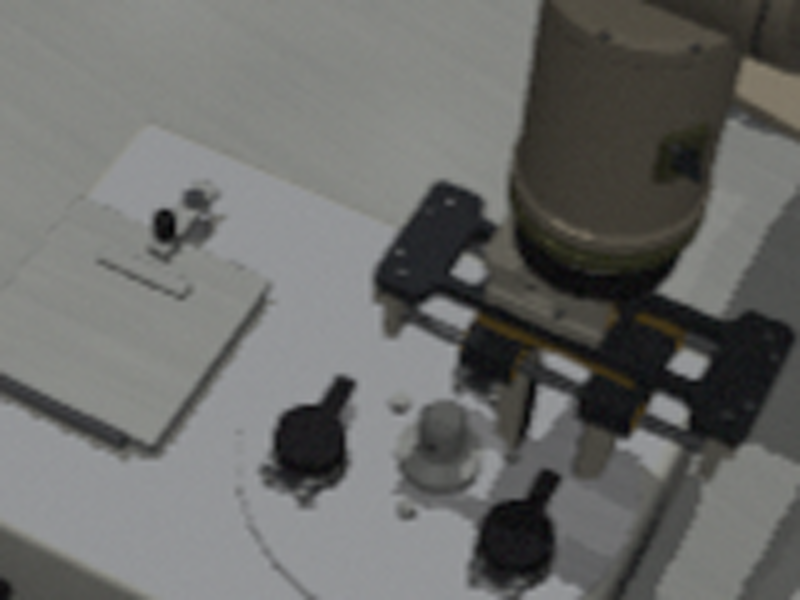

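The turnbutton knob, at (165,222), is over the lid edge. The fingers straddle the cap_left tab at (545,485). Descending and gripping.

Emit:
{"fn": "apply_moves", "kwargs": {"series": [[[0,0,16],[0,0,0]],[[0,0,16],[0,0,0]],[[0,0,14],[0,0,0]],[[0,0,2],[0,0,0]],[[0,0,0],[0,0,0]],[[0,0,0],[0,0,0]]]}}

```text
t: 10.25
tool_pos: [0.5599, 0.1449, 0.3302]
orientation: [-0.313, 3.126, 0.0]
force: [1.3, -0.6, -0.1]
opening: 0.031
gripper_force: 0.0
```

Emit:
{"fn": "apply_moves", "kwargs": {"series": [[[0,0,0],[0,0,0]],[[0,0,0],[0,0,0]],[[0,0,0],[0,0,0]],[[0,0,0],[0,0,0]],[[0,0,0],[0,0,0]]], "claw": 0, "newtons": 12}}

```text
t: 10.67
tool_pos: [0.5596, 0.1452, 0.3304]
orientation: [-0.313, 3.125, 0.001]
force: [0.8, 2.4, 1.5]
opening: 0.0117
gripper_force: 12.0
```

Emit:
{"fn": "apply_moves", "kwargs": {"series": [[[-14.65,0,-4.1],[0,0.08,0]],[[-14.65,0,-4.1],[0,0.08,0]],[[-14.65,0,-4.1],[0,0.08,0]],[[-14.65,0,-4.1],[0,0.08,0]],[[0,0,0],[0,0,0]]]}}

```text
t: 11.08
tool_pos: [0.6191, 0.1572, 0.3356]
orientation: [0.281, -2.798, 0.045]
force: [-7.6, 1.7, 2.5]
opening: 0.0115
gripper_force: 12.0
```

Emit:
{"fn": "apply_moves", "kwargs": {"series": [[[-14.65,0,-4.1],[0,0.08,0]],[[-14.65,0,-4.1],[0,0.08,0]],[[-14.65,0,-4.1],[0,0.08,0]],[[-14.65,0,-4.1],[0,0.08,0]],[[0,0,0],[0,0,0]]]}}

```text
t: 11.5
tool_pos: [0.6772, 0.1689, 0.3221]
orientation: [0.249, -2.478, 0.083]
force: [-9.8, 2.9, 4.0]
opening: 0.0117
gripper_force: 12.0
```

Emit:
{"fn": "apply_moves", "kwargs": {"series": [[[-14.65,0,-4.1],[0,0.08,0]],[[-14.65,0,-4.1],[0,0.08,0]],[[-14.65,0,-4.1],[0,0.08,0]],[[-14.65,0,-4.1],[0,0.08,0]],[[-14.65,0,-4.1],[0,0.08,0]],[[0,0,0],[0,0,0]],[[0,0,0],[0,0,0]],[[0,0,0],[0,0,0]],[[0,0,0],[0,0,0]]]}}

```text
t: 12.25
tool_pos: [0.7356, 0.181, 0.2948]
orientation: [0.217, -2.141, 0.117]
force: [-0.2, 6.4, -5.1]
opening: 0.0118
gripper_force: 12.0
```

Run:
```python
from h import *
snap('scene','s6.png',(200,120,360,240),5)
```

```text
(no output)
```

View pics/s6.png

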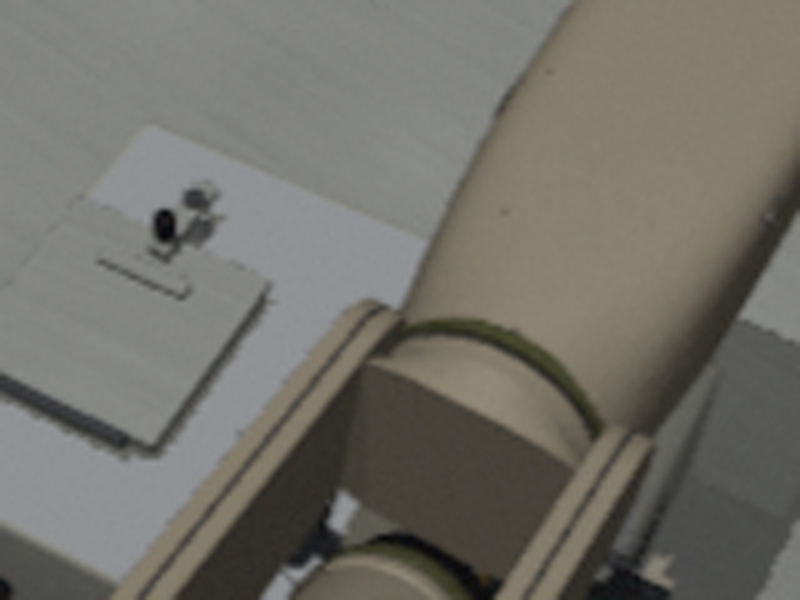

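The turnbutton is still across the lid. The arm hides the cap, so I'll check from the top view and confirm the pose is at rest.

Run:
```python
from h import *
snap('top','t3.png',(172,122,322,242),5)
s=robot.read_state();print({k:np.round(s[k],4) for k in('t','dq','tool_pos','force','opening','gripper_force')})
```

```text
{'t': np.float64(12.35), 'dq': array([ 0.0006, -0.0047,  0.0076,  0.    , -0.0031,  0.003 ]), 'tool_pos': array([0.7355, 0.181 , 0.2949]), 'force': array([-0.3134,  6.9863, -5.8361]), 'opening': np.float64(0.0116), 'gripper_force': np.float64(11.9952)}
```

View pics/t3.png

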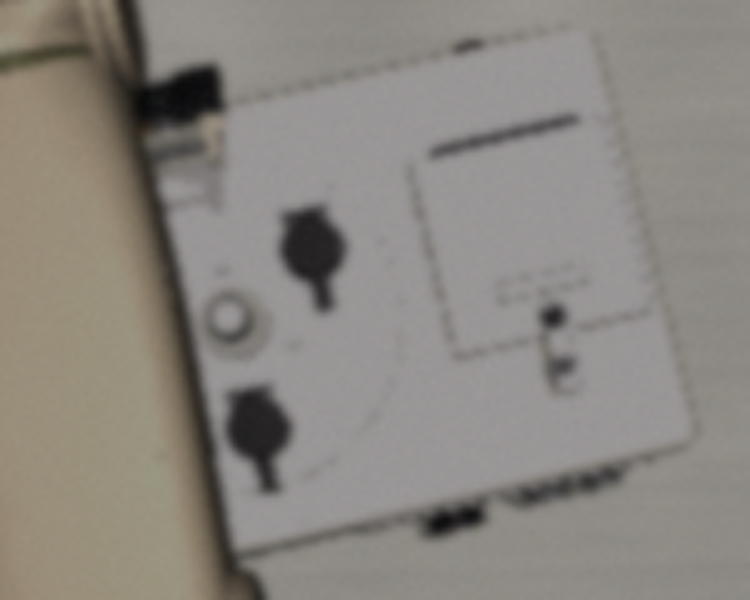

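The other two caps, at (313,250) and (258,428), are shut. The turnbutton, with its knob at (553,316), is across the lid edge. The grip still measures the tab's 12 mm width and the arm is at rest, so I'm handing in.

```bash
python3 -c "
from plant import robot
print(robot.close_job())"
```

```text
the job is handed in; nothing more can be done
None
```

I handed the job in at about 12 s: the turnbutton is across the shut lid, and the loose bolt is under cap_left, whose cap I'm holding open at about 56° going by the tool's tilt, because the arm hid that cap from both cameras.

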